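# Change over the duplex vent filter

## Task

The vessel breathes through the right-hand vent filter; change it over to the left-hand one without ever shutting it in. First open the left valve: squeeze the trigger against the lever to unlock it, swing the lever up until you feel it come up against its travel stop, and let go so that the latch drops into the stop's notch; then close the right valve in the same way, down to level, until it locks at its home stop. Do not force the levers against their stops, and leave the bottles alone.

Things in the scene. Friction and masses are not known exactly. Their poses are not given: they have to be found in the camera images.
- vent_set: the fixed vent assembly: a 340 x 70 mm steel rail with a round steel vessel in the middle (120 mm across, 150 mm high, gauge on top to 220 mm) and, 120 mm left and right of it, an upright pipe with a lever valve and a white filter (65 mm across, top at 260 mm). Origin on the bench under the vessel's middle; y along the rail to the left line, x away from the robot, z up
- left_stem (a point): point on the turning axis of the left (+y) lever, 93 mm in front of its pipe, 115 mm above the bench, level with the middle of the grip; axes as vent_set's. The lever turns about vent_set's x axis. Behind the lever, round this axis, sits a latch plate of 56 mm radius with stops up to 18 mm behind this point
- right_stem (a point): the same point on the turning axis of the right (-y) lever, which is the left one's mirror image
- left_grip (a point): grip point of the left lever, 105 mm from its turning axis, midway through the stack. In front (robot side) the black handle, 22 mm wide, 10 mm thick, 53 to 137 mm from the axis; behind it the red trigger plate, 20 mm wide, 6 mm thick. 26 mm front to back, 19 squeezed (middle then 3.5 mm nearer the robot): fingers close along vent_set's x, the rear one behind the trigger (60 mm free)
- right_grip (a point): the same point of the right lever, which is built as the left one's mirror image
- left_lever (a joint): angle of the left lever, rad: 0 = level, pointing outwards (+y), shut; pi/2 = straight up. Starts shut, locked in its home notch. Stays where it is left (friction 0.3 N m). Its opening is limited by an adjustable yellow travel stop on the latch plate, clamped anywhere from 1.05 to 1.5 rad and not among the readings; the notch for the pawl is right at that stop (2 mm play)
- right_lever (a joint): angle of the right lever, rad: 0 = level, pointing outwards (-y), shut, against its home stop, where its home notch is; grows as it opens upwards. Starts open, locked at its own travel stop near 1.4 rad
- left_trigger (a joint): squeeze of the left lever's trigger, m: 0 = let go with the pawl fully dropped into a notch (locked); 0.0045 = let go but the pawl rides on the latch plate between the notches (not locked); 0.005 or more = pawl clear of the notches; 0.007 = squeezed home. A spring of 5 to 8 N pushes it out
- right_trigger (a joint): the same for the right lever's trigger
- left_pawl: the left trigger's steel pawl, 8 mm wide, 43 mm from the turning axis behind the lever; it drops into the notches and runs against the stops. Origin on the turning axis, at the pipe
- right_pawl: the same for the right lever
- brown_bottle: bystander: brown bottle with a red cap, 54 mm across, 93 mm high, in front of the vessel between the levers; origin at its base
- wash_bottle: bystander: white wash bottle with a red top, 207 mm high; origin at its base
- black_cap_bottle: bystander: brown bottle with a black cap, 54 mm across, 93 mm high; origin at its base

How it is judged:
By the outcome, as a careful person would: the job done as asked, in the order asked, and still so for the second after the job is handed in, with the robot touching nothing.
It also fails if it takes over 64 s, if anything falls off the work surface, if the arm or the gripper's body presses on something with over 40 N, if the wrist force passes 120 N, or if a joint passes its speed limit or range.

## Robot

A 7-joint arm with a two-finger parallel gripper is mounted at the origin on a cart in front of the work surface, level with it; the furniture and walls round the work are solid. World frame = base frame: x ahead of the robot, y to its left, z up, the work surface at z = 0. Lengths are in m, angles in rad, forces in N, time in s.
With the tool pointing down it reaches from about 0.425 to 0.875 m from the base axis. Payload 4.7 kg.
Tool frame: the origin (TCP) lies where the fingers leave the gripper's body, on its centre line; the fingertips stand 70 mm ahead of it and the grasp point (between the pads) lies 51 mm ahead of it; z points along the fingers, y is the line along which they close (so a half turn about z gives the same grasp; the last joint's range is limited). The gripper opens to 87 mm and grips with 3 to 60 N. Pads are 19 mm wide; open, the fingers measure 117 mm over their backs; the gripper's body (75 mm by 190 mm) begins 51 mm behind the grasp point.
Start: joints at [-1.204, 0.321, -0.07, 1.45, 0.023, 1.371, -0.057], TCP at [0.225, 0.61, 0.292] pointing down, gripper open.
Joint ranges: [-2.86, 2.86], [-0.3, 2.09], [-1.38, 1.24], [0.06, 2.45], [-1.56, 4.7], [0.09, 2.05], [-2.69, 2.69]. Speed limits (rad/s): [2.57, 2.57, 3.14, 3.14, 3.14, 3.14, 3.14].

## Interface

Orientations are given as a unit quaternion [x, y, z, w].
In Python, from cell import get_state, cams, order gives the robot as it stands. The module is installed in compiled form; this text tells all that it offers.
- The arm moves only by the tool step_arm, never from a script. Its argument "series" is a list that holds one entry, the list of rows, each a list of 7 numbers: the opening, from 0 (shut) to 1 (fully open), then the shift along the world's x, y, z in cm, then the turn, a rotation vector about the world's x, y, z in degrees. In form: [[[grip, tx, ty, tz, wx, wy, wz], ...]]. A call has 1 to 5 rows; each row shifts and turns the commanded pose from where the row before left it; what a row does not reach is not made up. A row lasts 1/8 s, in which the tool goes at most 62.5 mm and 10.7 degrees, less where a joint would pass 70% of its speed; a pose out of reach is approached as far as the arm can. A call with a gripper value outside its range is refused whole. The fingers move at their own pace and stop on an object; the grip force is fixed at half the most. Time passes only in rows, so rows that do not move let the fingers close. It gives the time, the measured TCP pose, the force, the opening and the grip force at its end, in the units of the state.
- get_state(): the state, without advancing time (a new reading comes with each control period).
- cams.snapshot(name): name is "side" or "top" or "wrist"; returns a dict with "frame" (384x512x3 uint8, red, green, blue), "mtx" (3x3 intrinsics, pixels), "origin" and "rotation" of the camera in the world; the wrist camera has in their place "hand_eye" (4x4, takes a point from camera to tool coordinates, whose origin is the TCP and whose axes are the flange's). Camera axes: x right, y down, z forward; pixel columns grow to the right and rows downward; lengths in m; the calibration is good to about 2 mm. A picture is of the moment at which its call begins: read the wrist's pose just before it. There is no depth.
- order.sign_off(): hands the job in; it is judged then, once.
The state is a dict: "time": time; "joint_positions": joint angles; "qvel": joint speeds; "joint_torque": joint torques, N m; "eef_pos": TCP position; "orientation": TCP orientation; "force": force on the tool from outside, world axes, zero at the start; "wrist_torque": the same for the moment, N m; "grip_width": opening from 0.0 (shut) to 1.0 (fully open); "grasp_force": force on a finger pad.
Only numpy, scipy, OpenCV 4.12 (cv2) and the standard library are available. Lean on these libraries where they do the work, as an engineer would, in place of code of your own. Each camera call takes 0.05 s, during which the arm holds its last target. There are 200 camera calls.

## Working session

There is one attempt and no reset: what is moved stays moved. The work goes in short steps, Python scripts to look and compute and a tool call to move; the robot and the scene stay as the last step left them, time stands still between calls to the robot, and variables do not carry over. Pictures are saved under pics/ and viewed, at most 10 in all, crops included, and the job is handed in when it is done.

Besides the shell and the picture viewer there is one more tool, called after ">>>" as name(argument=value, ...), one argument or row to a line, values as JSON. step_arm: Moves the arm, as the interface text tells. Its arguments: {"type":"object","properties":{"series":{"type":"array","items":{"type":"array","items":{"type":"array","items":{"type":"number"}}}}},"required":["series"]}

```bash
mkdir -p pics; python3 - <<'E'
from cell import get_state,cams
import cv2,pickle
s=get_state();print(s)
for n in("side","top","wrist"):
    d=cams.snapshot(n);pickle.dump(d,open(n+'.pkl','wb'));cv2.imwrite(f'pics/{n}0.png',d['frame'][:,:,::-1])
    print(n,{k:v.round(3).tolist() for k,v in d.items() if k!='frame'})
E
```

```text
{'time': 0.0, 'joint_positions': array([-1.20392964,  0.32181768, -0.07009765,  1.45168907,  0.02258682,
        1.37078899, -0.05687545]), 'qvel': array([-3.06838806e-03,  9.54684534e-04,  2.61752094e-03, -1.60023187e-03,
       -4.32846697e-04, -6.96208238e-05,  1.14745470e-03]), 'joint_torque': array([ 1.47764426e-04, -4.91292965e+01, -4.03563436e-01, -3.12526166e+01,
       -6.38159411e-02,  4.35472280e-02,  1.62308652e-04]), 'eef_pos': array([0.22445473, 0.60956311, 0.29115788]), 'orientation': array([ 1.75438078e-01,  9.84490002e-01, -9.49438187e-04, -1.27626714e-04]), 'force': array([ 0.86906835,  1.01780742, -0.60697204]), 'wrist_torque': array([ 0.03267401, -0.03550865, -0.03264748]), 'grasp_force': 0.0, 'grip_width': 0.9992569056336811}
side {'mtx': [[457.602, 0.0, 253.869], [0.0, 457.602, 197.912], [0.0, 0.0, 1.0]], 'origin': [-0.325, -0.578, 0.815], 'rotation': [0.771, -0.445, 0.219, -0.4]}
top {'mtx': [[465.74, 0.0, 257.925], [0.0, 465.74, 193.871], [0.0, 0.0, 1.0]], 'origin': [0.351, -0.064, 1.395], 'rotation': [-0.701, 0.709, -0.056, 0.048]}
wrist {'mtx': [[319.937, 0.0, 250.388], [0.0, 319.937, 187.24], [0.0, 0.0, 1.0]], 'hand_eye': [[0.001, -0.955, -0.297, 0.082], [1.0, 0.001, -0.001, 0.0], [0.001, -0.297, 0.955, -0.093], [0.0, 0.0, 0.0, 1.0]]}
```

View pics/side0.png

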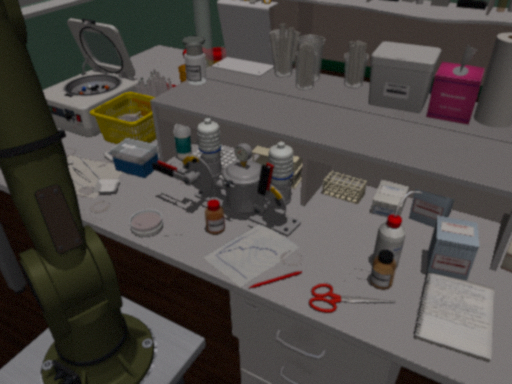

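View pics/top0.png

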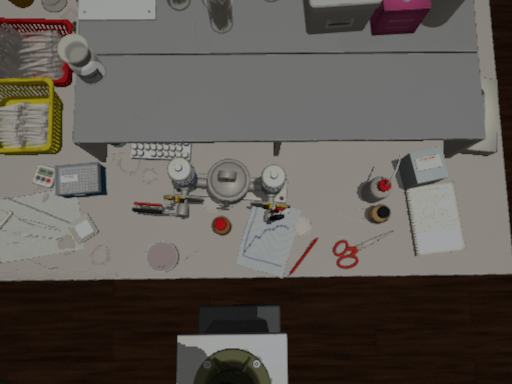

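```bash
cat > h.py <<'E'
import numpy as np
from scipy.spatial.transform import Rotation as R
def rays(d,uv):
    uv=np.atleast_2d(uv).astype(float)
    p=np.c_[uv,np.ones(len(uv))]@np.linalg.inv(d['mtx']).T
    rot=np.array(d['rotation']); Rm=R.from_quat(rot).as_matrix() if rot.shape==(4,) else rot
    return np.array(d['origin']),p@Rm.T
def onz(d,uv,z):
    o,r=rays(d,uv); return o+r*((z-o[2])/r[:,2:3])
def proj(d,X):
    Rm=R.from_quat(d['rotation']).as_matrix()
    p=(np.atleast_2d(X)-d['origin'])@Rm@np.array(d['mtx']).T; return p[:,:2]/p[:,2:]
def tri(d1,u1,d2,u2):
    o1,r1=rays(d1,u1);o2,r2=rays(d2,u2)
    s=np.linalg.lstsq(np.c_[r1[0],-r2[0]],o2-o1,rcond=None)[0]
    a=o1+s[0]*r1[0];b=o2+s[1]*r2[0];return (a+b)/2,np.linalg.norm(a-b)
E
python3 - <<'E'
import pickle,cv2
from h import *
t=pickle.load(open('top.pkl','rb'));s=pickle.load(open('side.pkl','rb'))
c=t['frame'][145:235,120:300,::-1];cv2.imwrite('pics/topc.png',cv2.resize(c,None,fx=4.4,fy=4.4,interpolation=cv2.INTER_CUBIC))
c=s['frame'][105:245,145:310,::-1];c=cv2.convertScaleAbs(c,alpha=1.4);cv2.imwrite('pics/sidec.png',cv2.resize(c,None,fx=4.2,fy=4.2,interpolation=cv2.INTER_CUBIC))
g=cv2.cvtColor(t['frame'][150:210,160:295],cv2.COLOR_RGB2GRAY)
print(cv2.HoughCircles(cv2.resize(g,None,fx=4,fy=4,interpolation=cv2.INTER_CUBIC),cv2.HOUGH_GRADIENT,1.5,120,param1=100,param2=30,minRadius=40,maxRadius=105)/4+np.array([160,150,0]))
for uv,z in (((181,171),.26),((273,179),.26),((229,181),.15)): print(onz(t,uv,z))
print(R.from_quat(t['rotation']).as_matrix().round(2))
E
```

```text
[[[226.5625     181.6875      23.5       ]
  [178.9375     168.1875      11.61250019]
  [268.1875     179.4375      16.9375    ]
  [204.4375     207.9375      12.10000038]]]
[[0.57926593 0.11226944 0.26      ]]
[[ 0.55692379 -0.11548811  0.26      ]]
[[ 0.57253585 -0.00095108  0.15      ]]
[[-0.01 -0.99  0.15]
 [-1.    0.01 -0.01]
 [ 0.01 -0.15 -0.99]]
```

View pics/topc.png

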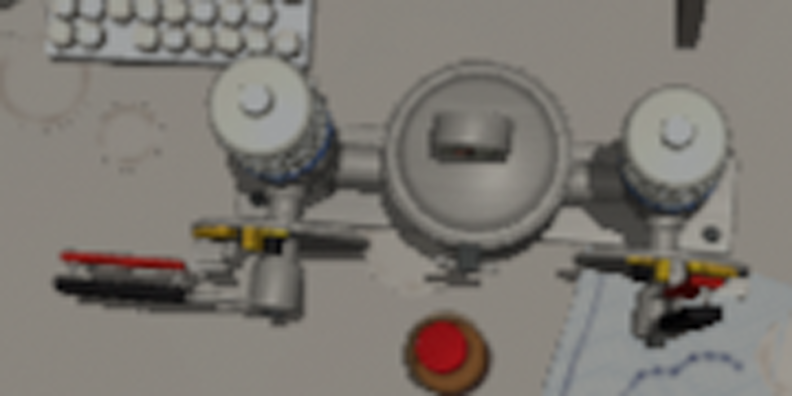

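View pics/sidec.png

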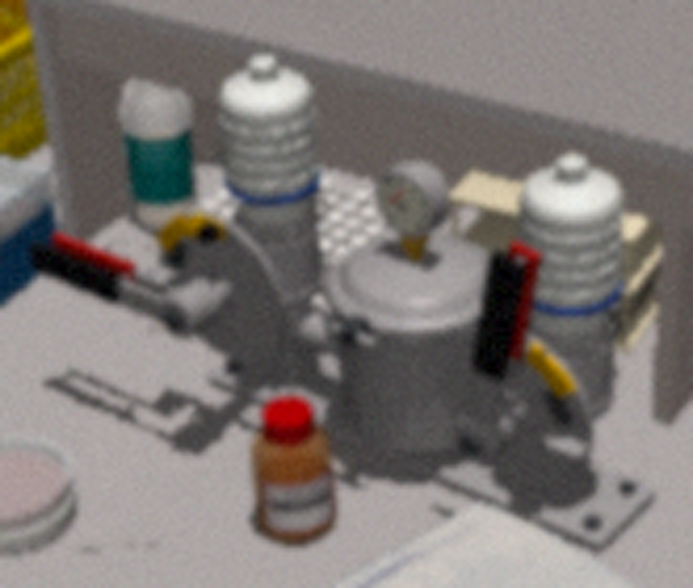

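```bash
cat >> h.py <<'E'
import pickle
t=pickle.load(open('top.pkl','rb'));s=pickle.load(open('side.pkl','rb'))
T=lambda u,v:(120+u/4.4-.4,145+v/4.4-.4)
S=lambda u,v:(145+u/4.2-.4,105+v/4.2-.4)
E
python3 - <<'E'
from h import *
L,e=tri(t,T(257,95),s,S(264,60));print('nubL',L,e)
Q,e=tri(t,T(677,129),s,S(573,158));print('nubR',Q,e)
d=L-Q;print('dist',np.linalg.norm(d));yaw=np.arctan2(-d[0],d[1]);print('yaw deg',np.degrees(yaw))
M=np.array([*((L+Q)/2)[:2],0]);print('mid',M)
V=onz(t,T(475,158),.15);print('vessel',V)
ex=np.array([np.cos(yaw),np.sin(yaw),0]);ey=np.array([-np.sin(yaw),np.cos(yaw),0])
P=lambda x,y,z:M+x*ex+y*ey+np.array([0,0,z])
it=lambda p:((p-[120,145]+.4)*4.4).round().tolist(); is_=lambda p:((p-[145,105]+.4)*4.2).round().tolist()
for n,p in dict(lstem=P(-.093,.12,.115),lgrip=P(-.093,.225,.115),lbi=P(-.101,.173,.115),lbo=P(-.101,.257,.115),redo=P(-.083,.257,.115),rstem=P(-.093,-.12,.115),rgrip=P(-.093,-.12-.105*np.cos(1.4),.115+.105*np.sin(1.4)),rtip=P(-.093,-.12-.137*np.cos(1.4),.115+.137*np.sin(1.4)),vtop=P(0,0,.15),c1=P(-.035,-.17,0),c2=P(.035,-.17,0)).items():
    print(n,p.round(4),it(proj(t,p)),is_(proj(s,p)))
for n,a,b in (('black out',T(57,286),S(35,257)),('black in',T(187,293),S(117,293)),('red out',T(62,256),S(55,238)),('red in',T(187,264),S(132,268))): print(n,tri(t,a,s,b))
E
```

```text
nubL [0.59121116 0.12036973 0.2596372 ] 0.0011920981291802118
nubR [ 0.56991728 -0.11719039  0.26014577] 0.0008246649305197151
dist 0.23851309821193908
yaw deg -5.122061225454373
mid [0.58056422 0.00158967 0.        ]
vessel [[0.57392603 0.00296481 0.15      ]]
lstem [0.4986 0.1294 0.115 ] [[277.0, 288.0]] [[190.0, 310.0]]
lgrip [0.508 0.234 0.115] [[110.0, 275.0]] [[77.0, 263.0]]
lbi [0.4954 0.1829 0.115 ] [[191.0, 294.0]] [[124.0, 291.0]]
lbo [0.5029 0.2666 0.115 ] [[57.0, 283.0]] [[36.0, 254.0]]
redo [0.5208 0.265  0.115 ] [[61.0, 255.0]] [[54.0, 243.0]]
rstem [ 0.4772 -0.1096  0.115 ] [[658.0, 318.0]] [[486.0, 432.0]]
rgrip [ 0.4756 -0.1274  0.2185] [[695.0, 303.0]] [[510.0, 298.0]]
rtip [ 0.4751 -0.1328  0.25  ] [[707.0, 297.0]] [[518.0, 253.0]]
vtop [0.5806 0.0016 0.15  ] [[477.0, 147.0]] [[417.0, 257.0]]
c1 [ 0.5305 -0.1646  0.    ] [[731.0, 256.0]] [[602.0, 556.0]]
c2 [ 0.6002 -0.1709  0.    ] [[738.0, 156.0]] [[658.0, 500.0]]
black out (array([0.50166692, 0.26696646, 0.11345366]), np.float64(0.0006659167471612352))
black in (array([0.49538531, 0.1871209 , 0.11221649]), np.float64(0.002964469014601422))
red out (array([0.51958825, 0.26261395, 0.12064424]), np.float64(0.0004171087690581539))
red in (array([0.51213202, 0.18548815, 0.12348217]), np.float64(0.0035331334473068074))
```

>>> step_arm(
  series=[
    [[1,3.6,-3.9,0,0,0,-9.4],[1,3.6,-3.9,0,0,0,-9.4],[1,3.6,-3.9,0,0,0,-9.4],[1,3.6,-3.9,0,0,0,-9.4],[1,3.6,-3.9,0,0,0,-9.4]],
  ],
)

```text
time: 0.78
eef_pos: [0.4055, 0.4135, 0.2921]
orientation: [0.556, 0.831, -0.0, -0.0]
force: [-0.2, 0.2, -0.8]
grip_width: 0.998
grasp_force: 0.0
```

>>> step_arm(
  series=[
    [[1,3.6,-3.9,0,0,0,-9.4],[1,3.6,-3.9,0,0,0,-9.4],[1,3.4,-3.7,0,0,0,-9.1],[1,0,0,0,-9.96,0.89,0],[1,0,0,0,-9.96,0.89,0]],
  ],
)

```text
time: 1.4
eef_pos: [0.5115, 0.2985, 0.2932]
orientation: [0.728, 0.663, -0.129, 0.119]
force: [-1.0, 0.9, -1.2]
grip_width: 1.002
grasp_force: 0.0
```

>>> step_arm(
  series=[
    [[1,0,0,0,-9.96,0.89,0],[1,0,0,0,0,0,0],[1,0,0,0,0,0,0]],
  ],
)

```text
time: 1.78
eef_pos: [0.511, 0.2992, 0.2924]
orientation: [0.713, 0.652, -0.19, 0.174]
force: [0.3, 0.3, -0.3]
grip_width: 1.001
grasp_force: 0.0
```

```bash
cat >> h.py <<'E'
yaw=np.radians(-5.12);EX=np.array([np.cos(yaw),np.sin(yaw),0]);EY=np.array([-np.sin(yaw),np.cos(yaw),0]);EZ=np.array([0,0,1.])
def Rt(tilt): # tool rot, tilt deg>0: body leans to +y
    a=np.radians(tilt);z=-np.sin(a)*EY-np.cos(a)*EZ
    return np.c_[np.cross(EX,z),EX,z]
def tcp(grip,tilt,back=0): return np.array(grip)-(.051+back)*Rt(tilt)[:,2]
def delta(st,grip,tilt,back=0):
    p=np.array(st['eef_pos']);Rc=R.from_quat(st['orientation'])
    print('pos',p.round(4),'dcm',((tcp(grip,tilt,back)-p)*100).round(2),'rot',np.degrees((R.from_matrix(Rt(tilt))*Rc.inv()).as_rotvec()).round(2))
E
python3 - <<'E'
from h import *
from cell import get_state,cams
import cv2
st=get_state();print(st['joint_positions'].round(2),st['time'],st['force'])
g=np.array([.508,.234,.115])-.0035*EX
delta(st,g,30,.08);delta(st,g,30,0)
d=cams.snapshot('wrist');cv2.imwrite('pics/w1.png',d['frame'][:,:,::-1])
H=d['hand_eye'];Rw=R.from_quat(st['orientation']).as_matrix()
d['origin']=st['eef_pos']+Rw@H[:3,3];Rc=Rw@H[:3,:3]
d['rotation']=R.from_matrix(Rc).as_quat()
P=np.array([[.508,.234,.115],[.5029,.2666,.115],[.4954,.1829,.115]])
print(proj(d,P).round(1))
E
```

```text
[-0.97  0.43  0.31  1.41  0.25  1.69 -0.77] 1.775 [ 0.32236346  0.25394826 -0.29180844]
pos [0.511  0.2992 0.2924] dcm [-0.06  0.04 -6.39] rot [-0.11  0.03  0.05]
pos [0.511  0.2992 0.2924] dcm [ -0.42  -3.94 -13.32] rot [-0.11  0.03  0.05]
[[253.7 146.7]
 [244.1 116.1]
 [245.3 186.8]]
```

View pics/w1.png

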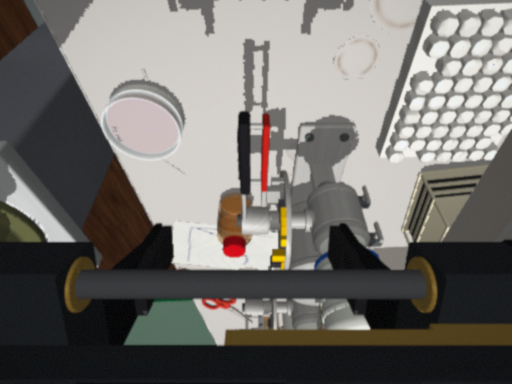

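>>> step_arm(
  series=[
    [[1,-0.06,0.04,-3.2,0,0,0],[1,0,0,-3.2,0,0,0],[0.85,-0.12,-1.3,-2.3,0,0,0],[0.7,-0.12,-1.3,-2.3,0,0,0],[0.6,-0.12,-1.38,-2.35,0,0,0]],
  ],
)

```text
time: 2.45
eef_pos: [0.5071, 0.2589, 0.1597]
orientation: [0.714, 0.651, -0.189, 0.174]
force: [-0.8, 0.4, 0.6]
grip_width: 0.747
grasp_force: 0.0
```

>>> step_arm(
  series=[
    [[0.5,0,0,0,0,0,0],[0.45,0,0,0,0,0,0],[0.38,0,0,0,0,0,0],[0.38,0,0,0,0,0,0]],
  ],
)

```text
time: 2.95
eef_pos: [0.5067, 0.2613, 0.1595]
orientation: [0.713, 0.652, -0.19, 0.175]
force: [-0.6, 0.8, 0.9]
grip_width: 0.39
grasp_force: 0.0
```

```bash
python3 - <<'E'
from h import *
from cell import get_state,cams
import cv2
st=get_state();print(st['force'],st['wrist_torque'],st['grip_width'])
delta(st,np.array([.508,.234,.115])-.0035*EX,30,0)
d=cams.snapshot('wrist');cv2.imwrite('pics/w2.png',d['frame'][:,:,::-1])
E
```

```text
[-0.61662668  0.83009009  0.92331887] [ 0.52111451  0.01242435 -0.004298  ] 0.39024951515129175
pos [0.5067 0.2613 0.1595] dcm [ 0.01 -0.16 -0.04] rot [-0.07  0.07 -0.05]
```

View pics/w2.png

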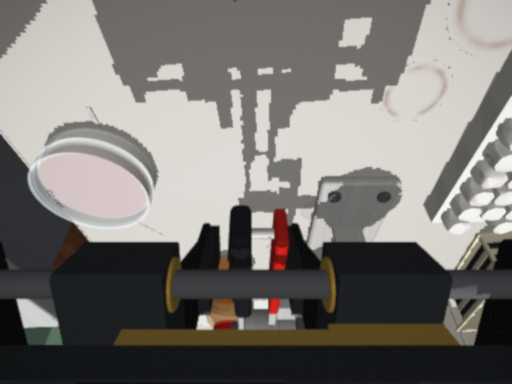

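>>> step_arm(
  series=[
    [[0.3,0,0,0,0,0,0],[0.25,0,0,0,0,0,0],[0.15,0,0,0,0,0,0],[0.15,0,0,0,0,0,0]],
  ],
)

```text
time: 3.5
eef_pos: [0.5065, 0.2609, 0.1591]
orientation: [0.713, 0.652, -0.191, 0.175]
force: [1.9, 0.8, 2.7]
grip_width: 0.209
grasp_force: 30.0
```

```bash
python3 - <<'E'
from h import *
th=np.r_[np.arange(0,1.0,.095),np.arange(.98,1.56,.03)]
for a,b in zip(th,th[1:]):
    d=10.5*((np.cos(b)-np.cos(a))*EY+(np.sin(b)-np.sin(a))*EZ); print(b.round(3),d.round(2).tolist())
E
```

```text
0.095 [-0.0, -0.05, 1.0]
0.19 [-0.01, -0.14, 0.99]
0.285 [-0.02, -0.23, 0.97]
0.38 [-0.03, -0.32, 0.94]
0.475 [-0.04, -0.41, 0.91]
0.57 [-0.04, -0.5, 0.86]
0.665 [-0.05, -0.58, 0.81]
0.76 [-0.06, -0.65, 0.75]
0.855 [-0.06, -0.72, 0.69]
0.95 [-0.07, -0.78, 0.62]
0.98 [-0.02, -0.26, 0.18]
1.01 [-0.02, -0.26, 0.17]
1.04 [-0.02, -0.27, 0.16]
1.07 [-0.02, -0.27, 0.16]
1.1 [-0.02, -0.28, 0.15]
1.13 [-0.03, -0.28, 0.14]
1.16 [-0.03, -0.29, 0.13]
1.19 [-0.03, -0.29, 0.12]
1.22 [-0.03, -0.29, 0.11]
1.25 [-0.03, -0.3, 0.1]
1.28 [-0.03, -0.3, 0.09]
1.31 [-0.03, -0.3, 0.09]
1.34 [-0.03, -0.3, 0.08]
1.37 [-0.03, -0.31, 0.07]
1.4 [-0.03, -0.31, 0.06]
1.43 [-0.03, -0.31, 0.05]
1.46 [-0.03, -0.31, 0.04]
1.49 [-0.03, -0.31, 0.03]
1.52 [-0.03, -0.31, 0.02]
1.55 [-0.03, -0.31, 0.01]
```

>>> step_arm(
  series=[
    [[0.15,0,-0.05,1.0,0,0,0],[0.15,-0.01,-0.14,0.99,0,0,0],[0.15,-0.02,-0.23,0.97,0,0,0],[0.15,-0.03,-0.32,0.94,0,0,0],[0.15,-0.04,-0.41,0.91,0,0,0]],
  ],
)

```text
time: 4.12
eef_pos: [0.5054, 0.2491, 0.2074]
orientation: [0.713, 0.652, -0.191, 0.175]
force: [3.6, 0.0, -8.9]
grip_width: 0.211
grasp_force: 30.0
```

>>> step_arm(
  series=[
    [[0.15,-0.04,-0.5,0.86,0,0,0],[0.15,-0.05,-0.58,0.81,0,0,0],[0.15,-0.06,-0.65,0.75,0,0,0],[0.15,-0.06,-0.72,0.69,0,0,0],[0.15,-0.07,-0.78,0.62,0,0,0]],
  ],
)

```text
time: 4.75
eef_pos: [0.5025, 0.2176, 0.2448]
orientation: [0.713, 0.652, -0.19, 0.174]
force: [4.2, 4.2, -6.4]
grip_width: 0.212
grasp_force: 30.0
```

```bash
cat >> h.py <<'E'
def info(stem,side=1):
    from cell import get_state
    st=get_state();Rw=R.from_quat(st['orientation']).as_matrix()
    v=st['eef_pos']+.051*Rw[:,2]-stem;y=side*(v@EY);th=np.arctan2(v[2],y)
    f=np.array(st['force']);tan=-np.sin(th)*side*EY+np.cos(th)*EZ;rad=np.cos(th)*side*EY+np.sin(th)*EZ
    print('t %.2f th %.3f r %.4f x %.4f'%(st['time'],th,np.hypot(y,v[2]),v@EX),'F ex %.1f tan %.1f rad %.1f'%(f@EX,f@tan,f@rad),'w %.3f g %.1f'%(st['grip_width'],st['grasp_force']),'M',st['wrist_torque'].round(2))
LS=np.array([.4986,.1294,.115]);RS=np.array([.4772,-.1096,.115])
E
python3 -c "
from h import *
info(LS)"
```

```text
t 4.75 th 0.938 r 0.1062 x -0.0039 F ex 3.8 tan -7.5 rad -2.4 w 0.212 g 30.0 M [ 2.69 -0.98  0.47]
```

```bash
python3 - <<'E'
from h import *
for st,side,u in ((LS,1,(247,237)),(LS,1,(260,237)),(RS,-1,(660,267)),(RS,-1,(678,267))):
  for z in(.155,.165):
    p=onz(t,T(*u),z)[0]-st; print(u,z,'back',(p@EX).round(4),'out',(side*p@EY).round(4),'th',np.arctan2(z-.115,side*p@EY).round(2))
E
```

```text
(247, 237) 0.155 back 0.0256 out 0.0147 th 1.22
(247, 237) 0.165 back 0.0244 out 0.0129 th 1.32
(260, 237) 0.155 back 0.0263 out 0.0068 th 1.4
(260, 237) 0.165 back 0.025 out 0.0051 th 1.47
(660, 267) 0.155 back 0.0272 out -0.0021 th 1.62
(660, 267) 0.165 back 0.0259 out -0.0024 th 1.62
(678, 267) 0.155 back 0.028 out 0.0088 th 1.35
(678, 267) 0.165 back 0.0268 out 0.0085 th 1.4
```

>>> step_arm(
  series=[
    [[0.15,-0.02,-0.26,0.18,0,0,0],[0.15,-0.02,-0.26,0.17,0,0,0]],
  ],
)

```text
time: 5.0
eef_pos: [0.5021, 0.2128, 0.2483]
orientation: [0.713, 0.653, -0.19, 0.174]
force: [3.1, 6.4, -5.4]
grip_width: 0.21
grasp_force: 30.0
```

```bash
python3 -c "
from h import *
info(LS)"
```

```text
t 5.00 th 0.994 r 0.1063 x -0.0039 F ex 2.5 tan -8.5 rad -0.9 w 0.210 g 30.0 M [ 2.66 -0.88  0.43]
```

>>> step_arm(
  series=[
    [[0.15,-0.02,-0.27,0.16,0,0,0],[0.15,-0.02,-0.27,0.16,0,0,0]],
  ],
)

```text
time: 5.25
eef_pos: [0.5016, 0.2077, 0.2516]
orientation: [0.713, 0.653, -0.19, 0.174]
force: [2.7, 6.6, -4.0]
grip_width: 0.208
grasp_force: 30.0
```

```bash
python3 -c "
from h import *
info(LS)"
```

```text
t 5.25 th 1.051 r 0.1064 x -0.0039 F ex 2.1 tan -7.9 rad -0.1 w 0.208 g 30.0 M [ 2.73 -0.78  0.37]
```

>>> step_arm(
  series=[
    [[0.15,-0.02,-0.28,0.15,0,0,0],[0.15,-0.03,-0.28,0.14,0,0,0]],
  ],
)

```text
time: 5.5
eef_pos: [0.5011, 0.2023, 0.2546]
orientation: [0.713, 0.653, -0.189, 0.174]
force: [2.7, 7.4, -3.6]
grip_width: 0.213
grasp_force: 30.0
```

```bash
python3 -c "
from h import *
info(LS)"
```

```text
t 5.50 th 1.109 r 0.1065 x -0.0039 F ex 2.0 tan -8.4 rad 0.1 w 0.213 g 30.0 M [ 2.74 -0.75  0.3 ]
```

>>> step_arm(
  series=[
    [[0.15,-0.03,-0.29,0.13,0,0,0]],
  ],
)

```text
time: 5.62
eef_pos: [0.5009, 0.1996, 0.256]
orientation: [0.713, 0.653, -0.189, 0.174]
force: [2.7, 7.4, -4.0]
grip_width: 0.209
grasp_force: 30.0
```

```bash
python3 -c "
from h import *
info(LS)"
```

```text
t 5.62 th 1.137 r 0.1066 x -0.0039 F ex 2.0 tan -8.6 rad -0.5 w 0.209 g 30.0 M [ 2.73 -0.72  0.27]
```

>>> step_arm(
  series=[
    [[0.15,-0.03,-0.29,0.12,0,0,0]],
  ],
)

```text
time: 5.75
eef_pos: [0.5006, 0.1968, 0.2574]
orientation: [0.713, 0.653, -0.189, 0.174]
force: [2.4, 7.3, -3.1]
grip_width: 0.206
grasp_force: 30.0
```

>>> step_arm(
  series=[
    [[0.15,-0.03,-0.29,0.11,0,0,0]],
  ],
)

```text
time: 5.88
eef_pos: [0.5003, 0.1941, 0.2586]
orientation: [0.713, 0.653, -0.189, 0.174]
force: [2.7, 8.1, -1.1]
grip_width: 0.206
grasp_force: 30.0
```

>>> step_arm(
  series=[
    [[0.15,-0.01,-0.15,0.05,0,0,0],[0.15,0,0,0,0,0,0]],
  ],
)

```text
time: 6.12
eef_pos: [0.5002, 0.1925, 0.2593]
orientation: [0.713, 0.653, -0.189, 0.174]
force: [1.5, 7.3, -1.7]
grip_width: 0.21
grasp_force: 30.0
```

```bash
python3 -c "
from h import *
info(LS)"
```

```text
t 6.12 th 1.211 r 0.1069 x -0.0039 F ex 0.8 tan -7.5 rad 1.0 w 0.210 g 30.0 M [ 2.65 -0.62  0.27]
```

>>> step_arm(
  series=[
    [[0.15,-0.02,-0.2,0.07,0,0,0]],
  ],
)

```text
time: 6.25
eef_pos: [0.5, 0.191, 0.2599]
orientation: [0.713, 0.653, -0.189, 0.174]
force: [2.4, 9.4, -2.1]
grip_width: 0.21
grasp_force: 30.0
```

>>> step_arm(
  series=[
    [[0.15,-0.01,-0.1,0.03,0,0,0]],
  ],
)

```text
time: 6.38
eef_pos: [0.4999, 0.1899, 0.2603]
orientation: [0.713, 0.653, -0.189, 0.174]
force: [1.9, 8.5, -1.2]
grip_width: 0.207
grasp_force: 30.0
```

>>> step_arm(
  series=[
    [[0.15,-0.02,-0.2,0.06,0,0,0]],
  ],
)

```text
time: 6.5
eef_pos: [0.4998, 0.1881, 0.261]
orientation: [0.713, 0.653, -0.189, 0.174]
force: [1.9, 7.8, -0.4]
grip_width: 0.206
grasp_force: 30.0
```

>>> step_arm(
  series=[
    [[0.15,-0.02,-0.2,0.06,0,0,0]],
  ],
)

```text
time: 6.62
eef_pos: [0.4996, 0.1861, 0.2617]
orientation: [0.713, 0.653, -0.188, 0.174]
force: [1.6, 9.6, 0.6]
grip_width: 0.207
grasp_force: 30.0
```

>>> step_arm(
  series=[
    [[0.15,-0.02,-0.2,0.05,0,0,0]],
  ],
)

```text
time: 6.75
eef_pos: [0.4994, 0.1842, 0.2624]
orientation: [0.713, 0.653, -0.188, 0.174]
force: [1.8, 9.7, 1.5]
grip_width: 0.207
grasp_force: 30.0
```

>>> step_arm(
  series=[
    [[0.15,-0.02,-0.2,0.05,0,0,0]],
  ],
)

```text
time: 6.88
eef_pos: [0.4992, 0.1822, 0.263]
orientation: [0.713, 0.653, -0.188, 0.174]
force: [1.8, 10.0, 1.2]
grip_width: 0.208
grasp_force: 30.0
```

```bash
python3 -c "
from h import *
info(LS)"
```

```text
t 6.88 th 1.312 r 0.1073 x -0.0039 F ex 0.9 tan -9.5 rad 3.7 w 0.208 g 30.0 M [ 2.74 -0.49  0.12]
```

>>> step_arm(
  series=[
    [[0.15,-0.02,-0.2,0.04,0,0,0]],
  ],
)

```text
time: 7.0
eef_pos: [0.499, 0.1803, 0.2636]
orientation: [0.713, 0.653, -0.188, 0.174]
force: [2.3, 9.8, 1.2]
grip_width: 0.209
grasp_force: 30.0
```

>>> step_arm(
  series=[
    [[0.15,-0.02,-0.2,0.04,0,0,0]],
  ],
)

```text
time: 7.12
eef_pos: [0.4989, 0.1783, 0.2642]
orientation: [0.713, 0.653, -0.188, 0.174]
force: [1.3, 9.5, 2.8]
grip_width: 0.206
grasp_force: 30.0
```

>>> step_arm(
  series=[
    [[0.15,-0.02,-0.2,0.03,0,0,0]],
  ],
)

```text
time: 7.25
eef_pos: [0.4987, 0.1768, 0.2646]
orientation: [0.713, 0.653, -0.188, 0.174]
force: [2.9, 13.3, 3.6]
grip_width: 0.21
grasp_force: 30.0
```

>>> step_arm(
  series=[
    [[0.15,0,-0.08,0.01,0,0,0]],
  ],
)

```text
time: 7.38
eef_pos: [0.4987, 0.1767, 0.2646]
orientation: [0.712, 0.654, -0.187, 0.173]
force: [2.0, 12.4, 2.5]
grip_width: 0.204
grasp_force: 30.0
```

```bash
python3 -c "
from h import *
info(LS)"
```

```text
t 7.38 th 1.365 r 0.1075 x -0.0040 F ex 0.9 tan -11.8 rad 5.0 w 0.204 g 30.0 M [ 3.21 -0.3   0.07]
```

>>> step_arm(
  series=[
    [[0.25,0,0,0,0,0,0],[0.38,0,0,0,0,0,0],[0.38,0,0,0,0,0,0]],
  ],
)

```text
time: 7.75
eef_pos: [0.4987, 0.1711, 0.2632]
orientation: [0.713, 0.651, -0.192, 0.175]
force: [2.4, 0.3, 1.9]
grip_width: 0.351
grasp_force: 1.2
```

```bash
python3 -c "
from h import *
info(LS)"
```

```text
t 7.75 th 1.419 r 0.1053 x -0.0037 F ex 2.3 tan -0.2 rad 2.0 w 0.351 g 1.2 M [ 0.32 -0.42  0.21]
```

>>> step_arm(
  series=[
    [[0.29,0,0,0,0,0,0],[0.28,0,0,0,0,0,0],[0.28,0,0,0,0,0,0]],
  ],
)

```text
time: 8.12
eef_pos: [0.5004, 0.1711, 0.263]
orientation: [0.713, 0.651, -0.19, 0.177]
force: [7.7, -0.6, 1.2]
grip_width: 0.284
grasp_force: 4.1
```

```bash
python3 - <<'E'
from h import *
from cell import cams
import cv2
info(LS)
d=cams.snapshot('side');cv2.imwrite('pics/s3.png',cv2.resize(cv2.convertScaleAbs(d['frame'][105:245,145:310,::-1],alpha=1.4),None,fx=4.2,fy=4.2,interpolation=cv2.INTER_CUBIC))
E
```

```text
t 8.12 th 1.417 r 0.1051 x -0.0017 F ex 7.7 tan 0.1 rad 1.2 w 0.284 g 4.1 M [ 0.24 -1.35  0.68]
```

View pics/s3.png

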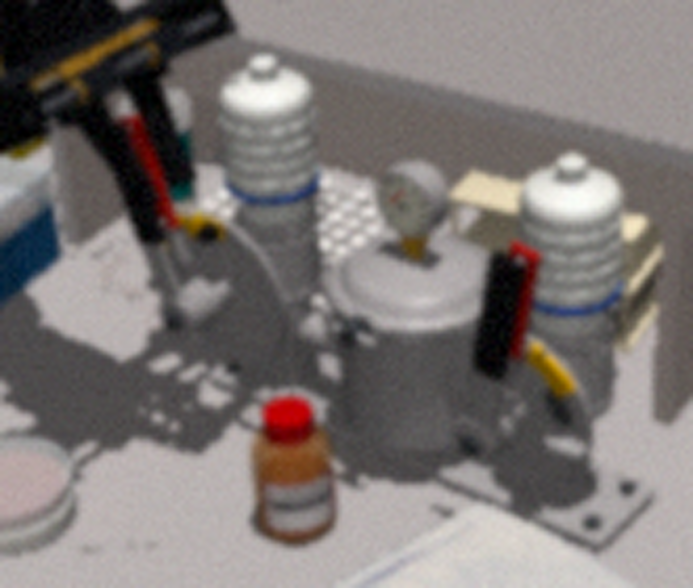

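>>> step_arm(
  series=[
    [[0.4,-0.17,0,0,0,0,0],[0.5,0,0,0,0,0,0],[0.6,0.1,1.25,2.16,0,0,0],[0.6,0.2,2.5,4.33,0,0,0],[0.6,0.2,2.5,4.33,0,0,0]],
  ],
)

```text
time: 8.8
eef_pos: [0.5006, 0.2353, 0.3708]
orientation: [0.713, 0.652, -0.193, 0.174]
force: [0.7, 0.9, -0.4]
grip_width: 0.594
grasp_force: 0.0
```

>>> step_arm(
  series=[
    [[0.6,0,0,5,0,0,0],[0.6,-0.6,-5.9,0,9.96,-0.89,0],[0.6,-0.6,-5.9,0,9.96,-0.89,0],[0.6,-0.6,-5.9,0,9.96,-0.89,0],[0.6,-0.6,-5.9,0,9.96,-0.89,0]],
  ],
)

```text
time: 9.43
eef_pos: [0.4763, -0.0024, 0.4205]
orientation: [0.735, 0.672, 0.067, -0.061]
force: [1.1, -0.1, 0.1]
grip_width: 0.604
grasp_force: 0.0
```

>>> step_arm(
  series=[
    [[0.6,-0.6,-5.9,0,9.96,-0.89,0],[0.6,-0.6,-5.9,0,9.96,-0.89,0],[0.6,-0.2,-5,0,0,0,0],[0.6,0,0,0,0,0,0]],
  ],
)

```text
time: 9.93
eef_pos: [0.4624, -0.1727, 0.4192]
orientation: [0.716, 0.648, 0.19, -0.175]
force: [-0.2, 0.7, 0.0]
grip_width: 0.599
grasp_force: 0.0
```

```bash
python3 - <<'E'
from h import *
from cell import get_state,cams
import cv2
for n in('side','wrist'):
    st=get_state();d=cams.snapshot(n)
    if n=='side': a=cv2.resize(cv2.convertScaleAbs(d['frame'][105:245,145:310,::-1],alpha=1.4),(453,384))
    else: a=np.hstack([cv2.resize(d['frame'][:,:,::-1],(340,255)),])
    cv2.imwrite(f'pics/{n}4.png',a)
    if n=='wrist':
        H=d['hand_eye'];Rw=R.from_quat(st['orientation']).as_matrix()
        d['origin']=st['eef_pos']+Rw@H[:3,3];d['rotation']=R.from_matrix(Rw@H[:3,:3]).as_quat()
        pickle.dump(d,open('w4.pkl','wb'))
        print('pred grip,tip,stem',proj(d,np.array([[.4756,-.1274,.2185],[.4751,-.1328,.25],[.4772,-.1096,.115]])).round(1))
b=cv2.imread('pics/side4.png');w=cv2.imread('pics/wrist4.png');w=np.vstack([w,np.zeros((384-255,340,3),np.uint8)])
cv2.imwrite('pics/both4.png',np.hstack([b,w]))
st=get_state();print(st['joint_positions'].round(2),st['time'])
g=np.array([.4756,-.1274,.2185])-.0035*EX
delta(st,g,-30,.08);delta(st,g,-30,0)
E
```

```text
pred grip,tip,stem [[259.7 240.3]
 [260.7 244.4]
 [257.7 231.1]]
[-0.4   0.11  1.06  1.59 -0.54  1.78  0.54] 10.025
pos [ 0.4637 -0.1682  0.4198] dcm [ 0.25 -2.42 -8.78] rot [-0.09 -0.14 -0.01]
pos [ 0.4637 -0.1682  0.4198] dcm [  0.61   1.57 -15.71] rot [-0.09 -0.14 -0.01]
```

View pics/both4.png

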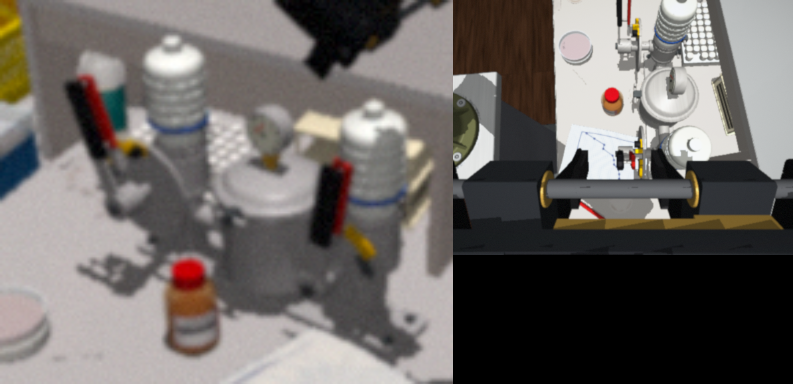

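>>> step_arm(
  series=[
    [[0.6,0,-3.5,-2,0,0,0],[0.6,0,-3.5,-2,0,0,0],[0.6,0,-2,-3,0,0,0],[0.6,0,0,-3,0,0,0]],
  ],
)

```text
time: 10.52
eef_pos: [0.4643, -0.2579, 0.3192]
orientation: [0.712, 0.652, 0.191, -0.175]
force: [0.7, 0.3, 0.6]
grip_width: 0.602
grasp_force: 0.0
```

```bash
python3 - <<'E'
from h import *
from cell import get_state
st=get_state();print(st['joint_positions'].round(3),st['time']);delta(st,[.468,-.214,.115],-30)
E
```

```text
[-0.151  0.378  1.07   1.61  -0.671  1.763  0.878] 10.525
pos [ 0.4643 -0.2579  0.3192] dcm [  0.14   1.85 -16.01] rot [-0.08 -0.03 -0.1 ]
```

>>> step_arm(
  series=[
    [[0.6,0.1,3.3,0.7,0,0,0],[0.6,0.1,3.25,0.6,0,0,0],[0.6,0.12,1.3,-2.3,0,0,0],[0.6,0.12,1.3,-2.3,0,0,0],[0.6,0.12,1.39,-2.33,0,0,0]],
  ],
)

```text
time: 11.15
eef_pos: [0.4699, -0.1498, 0.2638]
orientation: [0.711, 0.654, 0.192, -0.176]
force: [-0.0, -0.1, 0.4]
grip_width: 0.597
grasp_force: 0.0
```

>>> step_arm(
  series=[
    [[0.5,0,0,0,0,0,0],[0.45,0,0,0,0,0,0]],
  ],
)

```text
time: 11.4
eef_pos: [0.4699, -0.1528, 0.2651]
orientation: [0.712, 0.653, 0.191, -0.175]
force: [-0.4, -0.4, 0.2]
grip_width: 0.483
grasp_force: 0.0
```

```bash
python3 - <<'E'
from h import *
from cell import get_state,cams
import cv2
info(RS,-1);st=get_state();delta(st,np.array([.4756,-.1274,.2185])-.0035*EX,-30)
d=cams.snapshot('wrist');w=d['frame'][100:300,120:400,::-1];w=cv2.resize(w,(400,286))
d=cams.snapshot('side');a=cv2.resize(cv2.convertScaleAbs(d['frame'][125:225,220:320,::-1],alpha=1.4),(400,400),interpolation=cv2.INTER_CUBIC)
cv2.imwrite('pics/both5.png',np.hstack([a,np.vstack([w,np.zeros((114,400,3),np.uint8)])]))
E
```

```text
t 11.40 th 1.401 r 0.1075 x -0.0034 F ex -0.3 tan -0.4 rad 0.3 w 0.483 g 0.0 M [-0.63  0.09 -0.05]
pos [ 0.4699 -0.1528  0.2651] dcm [-0.01  0.03 -0.24] rot [-0.04  0.06 -0.12]
```

View pics/both5.png

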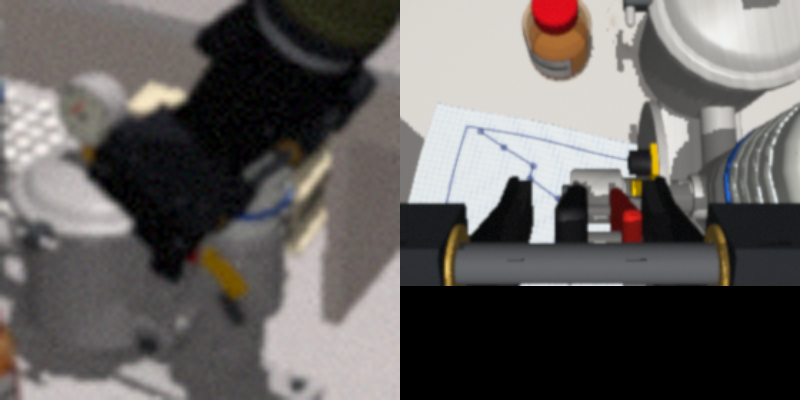

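>>> step_arm(
  series=[
    [[0.4,0,0,-0.24,0,0,0],[0.3,0,0,0,0,0,0],[0.2,0,0,0,0,0,0],[0.15,0,0,0,0,0,0],[0.15,0,0,0,0,0,0]],
  ],
)

```text
time: 12.12
eef_pos: [0.4695, -0.1539, 0.2618]
orientation: [0.713, 0.652, 0.191, -0.174]
force: [0.9, -0.8, -0.6]
grip_width: 0.214
grasp_force: 30.0
```

```bash
python3 - <<'E'
from h import *
info(RS,-1)
r=10.55
th=np.r_[np.arange(1.395,.25,-.095),np.arange(.225,-.05,-.03)]
for a,b in zip(th,th[1:]):
    d=r*(-(np.cos(b)-np.cos(a))*EY+(np.sin(b)-np.sin(a))*EZ); print(b.round(3),d.round(2).tolist())
E
```

```text
t 12.12 th 1.385 r 0.1044 x -0.0037 F ex 1.0 tan -0.8 rad -0.4 w 0.214 g 30.0 M [-0.97 -0.07 -0.14]
1.3 [-0.09, -0.97, -0.22]
1.205 [-0.08, -0.95, -0.31]
1.11 [-0.08, -0.91, -0.4]
1.015 [-0.08, -0.87, -0.49]
0.92 [-0.07, -0.82, -0.57]
0.825 [-0.07, -0.76, -0.64]
0.73 [-0.06, -0.7, -0.71]
0.635 [-0.06, -0.63, -0.78]
0.54 [-0.05, -0.55, -0.83]
0.445 [-0.04, -0.47, -0.88]
0.35 [-0.03, -0.39, -0.92]
0.255 [-0.03, -0.3, -0.96]
0.225 [-0.01, -0.07, -0.31]
0.195 [-0.01, -0.07, -0.31]
0.165 [-0.01, -0.06, -0.31]
0.135 [-0.0, -0.05, -0.31]
0.105 [-0.0, -0.04, -0.31]
0.075 [-0.0, -0.03, -0.32]
0.045 [-0.0, -0.02, -0.32]
0.015 [-0.0, -0.01, -0.32]
-0.015 [-0.0, -0.0, -0.32]
-0.045 [0.0, 0.01, -0.32]
```

>>> step_arm(
  series=[
    [[0.15,-0.09,-0.97,-0.22,0,0,0],[0.15,-0.08,-0.95,-0.31,0,0,0],[0.15,-0.08,-0.91,-0.4,0,0,0],[0.15,-0.08,-0.87,-0.49,0,0,0]],
  ],
)

```text
time: 12.62
eef_pos: [0.4666, -0.1877, 0.2487]
orientation: [0.711, 0.652, 0.194, -0.178]
force: [-0.1, 6.4, 5.1]
grip_width: 0.213
grasp_force: 30.0
```

```bash
python3 -c "
from h import *
info(RS,-1)"
```

```text
t 12.62 th 1.038 r 0.1041 x -0.0037 F ex -0.7 tan 8.1 rad 1.1 w 0.213 g 30.0 M [ 1.53 -0.4  -0.14]
```

Moving freely, same friction as the left one.

>>> step_arm(
  series=[
    [[0.15,-0.07,-0.82,-0.57,0,0,0],[0.15,-0.07,-0.76,-0.64,0,0,0],[0.15,-0.06,-0.7,-0.71,0,0,0],[0.15,-0.06,-0.63,-0.78,0,0,0]],
  ],
)

```text
time: 13.12
eef_pos: [0.4636, -0.2187, 0.222]
orientation: [0.712, 0.652, 0.193, -0.176]
force: [-1.8, 2.6, 8.5]
grip_width: 0.211
grasp_force: 30.0
```

>>> step_arm(
  series=[
    [[0.15,-0.05,-0.55,-0.83,0,0,0],[0.15,-0.04,-0.47,-0.88,0,0,0],[0.15,-0.03,-0.39,-0.92,0,0,0],[0.15,-0.03,-0.3,-0.96,0,0,0]],
  ],
)

```text
time: 13.62
eef_pos: [0.4617, -0.2392, 0.186]
orientation: [0.714, 0.651, 0.191, -0.173]
force: [-1.6, -7.4, 7.2]
grip_width: 0.209
grasp_force: 30.0
```

```bash
python3 -c "
from h import *
info(RS,-1)"
```

```text
t 13.62 th 0.250 r 0.1084 x -0.0038 F ex -0.9 tan 5.1 rad 9.0 w 0.209 g 30.0 M [-0.61  0.35  0.19]
```

>>> step_arm(
  series=[
    [[0.15,-0.02,-0.15,-0.31,0,0,0],[0.15,-0.02,-0.15,-0.31,0,0,0],[0.15,-0.01,-0.08,-0.31,0,0,0]],
  ],
)

```text
time: 14.0
eef_pos: [0.4614, -0.2426, 0.1765]
orientation: [0.713, 0.651, 0.191, -0.173]
force: [-0.7, -4.4, 6.3]
grip_width: 0.205
grasp_force: 30.0
```

```bash
python3 -c "
from h import *
info(RS,-1)"
```

```text
t 14.00 th 0.158 r 0.1098 x -0.0038 F ex -0.4 tan 5.5 rad 5.3 w 0.205 g 30.0 M [-0.65  0.21  0.07]
```

>>> step_arm(
  series=[
    [[0.15,0,-0.09,-0.31,0,0,0],[0.15,0,-0.08,-0.31,0,0,0]],
  ],
)

```text
time: 14.25
eef_pos: [0.4612, -0.2443, 0.1701]
orientation: [0.713, 0.651, 0.191, -0.173]
force: [-1.1, -4.7, 5.0]
grip_width: 0.207
grasp_force: 30.0
```

>>> step_arm(
  series=[
    [[0.15,0,-0.05,-0.3,0,0,0]],
  ],
)

```text
time: 14.38
eef_pos: [0.4612, -0.245, 0.1671]
orientation: [0.714, 0.651, 0.191, -0.173]
force: [-0.4, -4.7, 5.0]
grip_width: 0.208
grasp_force: 30.0
```

```bash
python3 -c "
from h import *
info(RS,-1)"
```

```text
t 14.38 th 0.071 r 0.1111 x -0.0038 F ex 0.1 tan 4.7 rad 5.1 w 0.208 g 30.0 M [-0.8   0.35  0.06]
```

>>> step_arm(
  series=[
    [[0.15,0,-0.03,-0.2,0,0,0]],
  ],
)

```text
time: 14.5
eef_pos: [0.4611, -0.2454, 0.165]
orientation: [0.714, 0.651, 0.191, -0.173]
force: [-2.1, -5.7, 4.6]
grip_width: 0.211
grasp_force: 30.0
```

>>> step_arm(
  series=[
    [[0.15,0,-0.02,-0.2,0,0,0]],
  ],
)

```text
time: 14.62
eef_pos: [0.4611, -0.2458, 0.1631]
orientation: [0.714, 0.651, 0.191, -0.173]
force: [-1.8, -6.3, 5.2]
grip_width: 0.203
grasp_force: 30.0
```

>>> step_arm(
  series=[
    [[0.15,0,-0.02,-0.15,0,0,0]],
  ],
)

```text
time: 14.75
eef_pos: [0.461, -0.2461, 0.1616]
orientation: [0.714, 0.651, 0.19, -0.173]
force: [-2.0, -6.0, 4.5]
grip_width: 0.205
grasp_force: 30.0
```

>>> step_arm(
  series=[
    [[0.15,0,0,-0.15,0,0,0]],
  ],
)

```text
time: 14.88
eef_pos: [0.4611, -0.2463, 0.1601]
orientation: [0.714, 0.651, 0.19, -0.173]
force: [-0.8, -6.2, 4.9]
grip_width: 0.206
grasp_force: 30.0
```

>>> step_arm(
  series=[
    [[0.15,0,0,-0.15,0,0,0]],
  ],
)

```text
time: 15.0
eef_pos: [0.461, -0.2465, 0.1586]
orientation: [0.714, 0.651, 0.19, -0.173]
force: [-1.1, -6.2, 4.9]
grip_width: 0.207
grasp_force: 30.0
```

>>> step_arm(
  series=[
    [[0.15,0,0,-0.15,0,0,0]],
  ],
)

```text
time: 15.12
eef_pos: [0.461, -0.2467, 0.1571]
orientation: [0.714, 0.651, 0.19, -0.172]
force: [-2.1, -6.9, 4.9]
grip_width: 0.204
grasp_force: 30.0
```

>>> step_arm(
  series=[
    [[0.15,0,0,-0.15,0,0,0]],
  ],
)

```text
time: 15.25
eef_pos: [0.461, -0.2469, 0.1556]
orientation: [0.714, 0.651, 0.19, -0.172]
force: [-1.1, -7.7, 5.1]
grip_width: 0.207
grasp_force: 30.0
```

```bash
python3 - <<'E'
from h import *
from cell import cams
import cv2
info(RS,-1)
d=cams.snapshot('side');cv2.imwrite('pics/s6.png',cv2.resize(cv2.convertScaleAbs(d['frame'][130:260,200:340,::-1],alpha=1.5),None,fx=4.2,fy=4.2,interpolation=cv2.INTER_CUBIC))
E
```

```text
t 15.25 th -0.033 r 0.1129 x -0.0038 F ex -0.4 tan 5.3 rad 7.6 w 0.207 g 30.0 M [-1.28  0.35  0.09]
```

View pics/s6.png

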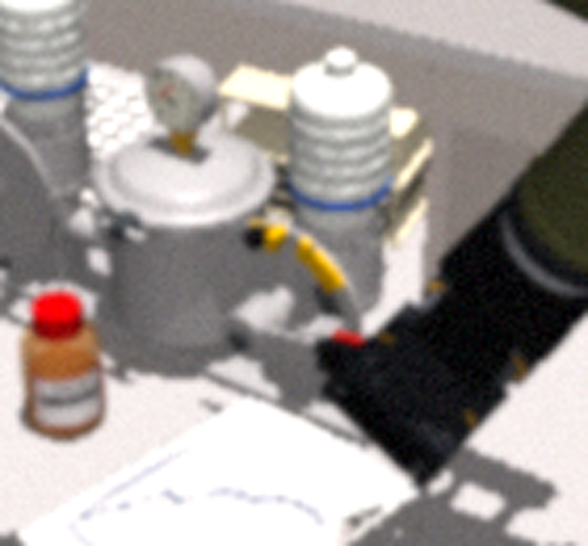

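>>> step_arm(
  series=[
    [[0.15,0,0,-0.15,0,0,0]],
  ],
)

```text
time: 15.42
eef_pos: [0.461, -0.247, 0.1542]
orientation: [0.714, 0.651, 0.19, -0.172]
force: [-2.0, -8.0, 5.1]
grip_width: 0.207
grasp_force: 30.0
```

>>> step_arm(
  series=[
    [[0.15,0,-0.03,-0.15,0,0,0]],
  ],
)

```text
time: 15.55
eef_pos: [0.461, -0.2472, 0.1526]
orientation: [0.714, 0.651, 0.19, -0.172]
force: [-2.3, -7.7, 4.2]
grip_width: 0.207
grasp_force: 30.0
```

>>> step_arm(
  series=[
    [[0.15,0,0,-0.15,0,0,0]],
  ],
)

```text
time: 15.68
eef_pos: [0.4609, -0.2473, 0.151]
orientation: [0.714, 0.651, 0.19, -0.172]
force: [-1.5, -8.0, 5.2]
grip_width: 0.2
grasp_force: 30.0
```

```bash
python3 - <<'E'
from h import *
from cell import cams
import cv2
f=cams.snapshot('side')['frame'].astype(int)
def red(f,box):
    m=(f[...,0]>110)&(f[...,1]<70)&(f[...,2]<70);x0,y0,x1,y1=box
    v,u=np.nonzero(m[y0:y1,x0:x1]);return len(u),u.min()+x0,u.max()+x0,v.min()+y0,v.max()+y0,(u.mean()+x0).round(1),(v.mean()+y0).round(1)
print('now',red(f,(265,195,320,240)))
info(RS,-1)
for th in(-.1,-.05,0,.05,.1,.2):
    c=lambda r,w,x:RS+x*EX+r*(-np.cos(th)*EY+np.sin(th)*EZ)+w*(np.sin(th)*EY+np.cos(th)*EZ)
    print(th,proj(s,[c(53,0,0)*0+c(.053,.01,.003),c(.08,.01,.003),c(.053,.011,-.013)]).round(1).tolist())
E
```

```text
now (11, np.int64(280), np.int64(286), np.int64(209), np.int64(211), np.float64(283.1), np.float64(210.3))
t 15.72 th -0.074 r 0.1136 x -0.0038 F ex -0.9 tan 4.8 rad 7.6 w 0.207 g 30.0 M [-1.4   0.31  0.06]
-0.1 [[278.6, 212.7], [287.8, 217.4], [275.1, 215.7]]
-0.05 [[278.5, 211.8], [287.8, 216.1], [275.0, 214.8]]
0 [[278.4, 210.9], [287.7, 214.7], [274.9, 213.9]]
0.05 [[278.2, 210.0], [287.5, 213.3], [274.7, 212.9]]
0.1 [[278.0, 209.1], [287.3, 211.9], [274.4, 212.0]]
0.2 [[277.4, 207.2], [286.6, 209.1], [273.8, 210.1]]
```

>>> step_arm(
  series=[
    [[0.15,0,0.02,-0.2,0,0,0]],
  ],
)

```text
time: 15.85
eef_pos: [0.4609, -0.2474, 0.1491]
orientation: [0.714, 0.651, 0.19, -0.172]
force: [-1.6, -9.8, 3.7]
grip_width: 0.209
grasp_force: 30.0
```

>>> step_arm(
  series=[
    [[0.15,0,0,-0.2,0,0,0]],
  ],
)

```text
time: 15.98
eef_pos: [0.4609, -0.2475, 0.147]
orientation: [0.714, 0.651, 0.19, -0.172]
force: [-2.6, -9.0, 4.1]
grip_width: 0.206
grasp_force: 30.0
```

```bash
python3 - <<'E'
from h import *
from cell import cams
f=cams.snapshot('side')['frame'].astype(int)
m=(f[...,0]>90)&(f[...,1]<70)&(f[...,2]<70)
v,u=np.nonzero(m[195:240,265:320]);print(len(u),u.min()+265,u.max()+265,v.min()+195,v.max()+195,u.mean()+265,v.mean()+195)
info(RS,-1)
E
```

```text
21 277 287 197 213 282.5238095238095 210.1904761904762
t 16.02 th -0.110 r 0.1143 x -0.0038 F ex 0.1 tan 4.3 rad 8.6 w 0.202 g 30.0 M [-1.57  0.28  0.05]
```

>>> step_arm(
  series=[
    [[0.15,-0.01,-0.15,-0.2,0,0,0],[0.15,-0.01,-0.15,-0.2,0,0,0]],
  ],
)

```text
time: 16.27
eef_pos: [0.461, -0.2479, 0.1428]
orientation: [0.713, 0.651, 0.191, -0.174]
force: [-1.1, -2.4, 3.4]
grip_width: 0.21
grasp_force: 30.0
```

>>> step_arm(
  series=[
    [[0.15,0,0,-0.15,0,0,0]],
  ],
)

```text
time: 16.4
eef_pos: [0.461, -0.2479, 0.1408]
orientation: [0.713, 0.652, 0.19, -0.174]
force: [-2.1, -6.0, 4.1]
grip_width: 0.205
grasp_force: 30.0
```

>>> step_arm(
  series=[
    [[0.15,0,0,-0.15,0,0,0]],
  ],
)

```text
time: 16.52
eef_pos: [0.461, -0.2479, 0.1392]
orientation: [0.713, 0.652, 0.19, -0.174]
force: [-1.3, -6.6, 4.2]
grip_width: 0.205
grasp_force: 30.0
```

>>> step_arm(
  series=[
    [[0.15,0,0,-0.15,0,0,0]],
  ],
)

```text
time: 16.65
eef_pos: [0.461, -0.2478, 0.1377]
orientation: [0.713, 0.652, 0.19, -0.174]
force: [-2.4, -6.7, 4.4]
grip_width: 0.204
grasp_force: 30.0
```

>>> step_arm(
  series=[
    [[0.15,0,0,-0.15,0,0,0]],
  ],
)

```text
time: 16.77
eef_pos: [0.461, -0.2479, 0.1362]
orientation: [0.713, 0.652, 0.19, -0.174]
force: [-1.2, -5.0, 3.7]
grip_width: 0.209
grasp_force: 30.0
```

```bash
python3 - <<'E'
from h import *
from cell import cams
f=cams.snapshot('side')['frame'].astype(int)
m=(f[...,0]>90)&(f[...,1]<70)&(f[...,2]<70)
v,u=np.nonzero(m[204:240,265:320]);print(len(u),u.min()+265,u.max()+265,v.min()+204,v.max()+204,u.mean()+265,v.mean()+204)
info(RS,-1)
E
```

```text
18 280 289 212 216 283.94444444444446 214.05555555555554
t 16.82 th -0.201 r 0.1161 x -0.0038 F ex -0.2 tan 3.4 rad 4.8 w 0.204 g 30.0 M [-1.05  0.33  0.11]
```

>>> step_arm(
  series=[
    [[0.15,0,0,-0.12,0,0,0]],
  ],
)

```text
time: 16.95
eef_pos: [0.461, -0.2478, 0.135]
orientation: [0.713, 0.652, 0.19, -0.174]
force: [-2.4, -5.8, 2.5]
grip_width: 0.203
grasp_force: 30.0
```

>>> step_arm(
  series=[
    [[0.15,0,0,-0.12,0,0,0]],
  ],
)

```text
time: 17.08
eef_pos: [0.461, -0.2478, 0.1338]
orientation: [0.713, 0.652, 0.19, -0.174]
force: [-1.4, -5.7, 3.9]
grip_width: 0.203
grasp_force: 30.0
```

>>> step_arm(
  series=[
    [[0.15,0,0,-0.12,0,0,0]],
  ],
)

```text
time: 17.2
eef_pos: [0.461, -0.2477, 0.1326]
orientation: [0.713, 0.652, 0.19, -0.174]
force: [-2.4, -5.6, 3.6]
grip_width: 0.2
grasp_force: 30.0
```

>>> step_arm(
  series=[
    [[0.15,0,0,-0.12,0,0,0]],
  ],
)

```text
time: 17.32
eef_pos: [0.461, -0.2476, 0.1314]
orientation: [0.713, 0.652, 0.19, -0.174]
force: [-1.7, -5.3, 3.3]
grip_width: 0.206
grasp_force: 30.0
```

>>> step_arm(
  series=[
    [[0.15,0,0,-0.12,0,0,0]],
  ],
)

```text
time: 17.45
eef_pos: [0.461, -0.2476, 0.1305]
orientation: [0.713, 0.652, 0.191, -0.174]
force: [-3.3, -5.7, 7.2]
grip_width: 0.212
grasp_force: 30.0
```

>>> step_arm(
  series=[
    [[0.15,0,0,-0.1,0,0,0]],
  ],
)

```text
time: 17.58
eef_pos: [0.461, -0.2476, 0.1301]
orientation: [0.713, 0.652, 0.191, -0.174]
force: [-2.8, -6.1, 9.6]
grip_width: 0.208
grasp_force: 30.0
```

```bash
python3 - <<'E'
from h import *
from cell import cams
f=cams.snapshot('side')['frame'].astype(int)
m=(f[...,0]>90)&(f[...,1]<70)&(f[...,2]<70)
v,u=np.nonzero(m[204:240,265:320]);print(len(u),u.min()+265,u.max()+265,v.min()+204,v.max()+204,u.mean()+265,v.mean()+204)
info(RS,-1)
E
```

```text
19 280 289 213 217 284.0526315789474 215.1578947368421
t 17.62 th -0.251 r 0.1171 x -0.0038 F ex -2.0 tan 9.7 rad 2.4 w 0.208 g 30.0 M [-0.43  0.48  0.16]
```

>>> step_arm(
  series=[
    [[0.25,0,0,0,0,0,0],[0.38,0,0,0,0,0,0],[0.38,0,0,0,0,0,0]],
  ],
)

```text
time: 18.0
eef_pos: [0.4614, -0.2456, 0.1287]
orientation: [0.712, 0.652, 0.191, -0.175]
force: [0.1, 0.2, -0.1]
grip_width: 0.353
grasp_force: 0.0
```

>>> step_arm(
  series=[
    [[0.29,0.1,0,0,0,0,0],[0.28,0,0,0,0,0,0],[0.28,0,0,0,0,0,0]],
  ],
)

```text
time: 18.38
eef_pos: [0.4643, -0.2458, 0.1291]
orientation: [0.712, 0.652, 0.192, -0.174]
force: [6.3, 1.0, -3.0]
grip_width: 0.284
grasp_force: 3.4
```

```bash
python3 - <<'E'
from h import *
info(RS,-1)
E
```

```text
t 18.38 th -0.264 r 0.1153 x -0.0006 F ex 6.2 tan -3.3 rad -0.7 w 0.284 g 3.4 M [-0.84 -0.97 -0.61]
```

>>> step_arm(
  series=[
    [[0.4,-0.2,0,0,0,0,0],[0.5,0,0,0,0,0,0],[0.6,-0.1,-1.25,2.16,0,0,0],[0.6,-0.2,-2.5,4.33,0,0,0],[0.6,-0.2,-2.5,4.33,0,0,0]],
  ],
)

```text
time: 19.0
eef_pos: [0.4544, -0.3095, 0.2383]
orientation: [0.713, 0.652, 0.19, -0.176]
force: [1.0, -0.9, -0.6]
grip_width: 0.594
grasp_force: 0.0
```

>>> step_arm(
  series=[
    [[0.6,0,-2,5,0,0,0],[0.6,0,-5,3,0,0,0],[0.6,0,0,0,0,0,0],[0.6,0,0,0,0,0,0]],
  ],
)

```text
time: 19.5
eef_pos: [0.4548, -0.3789, 0.3166]
orientation: [0.713, 0.651, 0.191, -0.175]
force: [-0.2, 0.7, 0.1]
grip_width: 0.601
grasp_force: 0.0
```

```bash
python3 - <<'E'
from h import *
from cell import cams,get_state
f=cams.snapshot('side')['frame'].astype(int)
m=(f[...,0]>90)&(f[...,1]<70)&(f[...,2]<70)
def th_line(box):
    x0,y0,x1,y1=box;v,u=np.nonzero(m[y0:y1,x0:x1]);u=u+x0;v=v+y0
    print(len(u),u.min(),u.max(),v.min(),v.max(),u.mean().round(1),v.mean().round(1))
th_line((150,115,200,165));th_line((268,150,330,245))
def pr(st,side,th):
    c=lambda r:st+.010*EX+r*(side*np.cos(th)*EY+np.sin(th)*EZ)
    print(side,th,proj(s,[c(.053),c(.095),c(.137)]).round(1).tolist())
for a in(1.25,1.35,1.45):pr(LS,1,a)
for a in(-.05,0,.05):pr(RS,-1,a)
print(get_state()['force'],get_state()['eef_pos'])
E
```

```text
53 173 187 133 158 181.2 144.1
73 271 307 190 227 291.4 214.6
1 1.25 [[186.0, 159.6], [180.8, 145.6], [175.6, 131.3]]
1 1.35 [[187.3, 159.7], [183.2, 145.8], [179.0, 131.3]]
1 1.45 [[188.7, 160.0], [185.7, 146.2], [182.6, 131.9]]
-1 -0.05 [[279.9, 213.5], [294.2, 220.1], [308.9, 226.9]]
-1 0 [[279.9, 212.7], [294.3, 218.6], [309.2, 224.7]]
-1 0.05 [[279.9, 211.9], [294.3, 217.1], [309.2, 222.5]]
[-0.80268388  0.42867029  0.38685842] [ 0.45527123 -0.3780783   0.31637293]
```

```bash
python3 -c "
from cell import order
print(order.sign_off())"
```

```text
the job is handed in; nothing more can be done
None
```

I opened the left valve first, then closed the right one. Each lever was swung until I felt its stop and then let go, and trigger checks afterwards put both pawls in their notches; the job is handed in at about 20 s with the arm clear of everything.

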